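Find the unlocked tilt lid on the gas-tap box and push it open

TASK

One of the four identical lids on the gas-tap box has been unlocked from under the bench, and you cannot tell which by looking. Press gently with the fingertips on the dark ribbed strip of one lid after another until you find the one that rocks, then push that lid right over until it stands upright by itself, so that the tap under it can be reached. Leave the other lids shut, and do not lift, knock or shift anything that stands on the box or the bench.

Things in the scene. Friction and masses are not known exactly. Their poses are not given: they have to be found in the camera images.
- console: Gas-tap box fixed to the bench: steel, 180 mm deep (x), 520 long (y), 100 high, four identical grey-blue lids a, b, c, d in a row from +y to -y, 100 mm apart (y = 150, 50, -50, -150 mm), shut flush with its top; a plain flat top 60 mm long at each end. Origin: centre of its underside, on the bench; +x points away from the robot, z up. Three lids are locked from below, one is not.
- lid_a (a joint): Tilt of lid a, the leftmost seen from the robot (+y end): 0 shut, 1.57 rad upright, stop at 1.9; grows as the tail sinks and the nose rises. A locked lid gives about 1 mm. The unlocked one yields to 2 to 5 N on its strip and stays at any angle it is left at (stiff pivot). Pressing the nose moves no lid.
- strip_a (a point): Centre of lid a's press strip (dark, ribbed, 32 x 76 mm), on the lid's top face on the tail (far) side, 36 mm from the pivot. Turns with the lid: x from nose to tail, y along the pivot. Lid: 130 x 92 x 6 mm, tail 55 mm long; pivot along y at x = 10, z = 97 mm of the box frame. Below the tail of the unlocked lid the well is free down to 35 mm above the bench.
- nose_a (a point): Middle of lid a's nose edge (towards the robot), on the top face, 75 mm from the pivot; the lid is 6 mm thick below it. Turns with the lid. Once the nose is up, its underside and edge can be pushed up and away from the robot, along its arc about the pivot, until the lid is upright. The tap below stays under 80 mm above the bench.
- lid_b (a joint): Tilt of lid b, second from the left: 0 shut, 1.57 rad upright, stop at 1.9; grows as the tail sinks and the nose rises. A locked lid gives about 1 mm. The unlocked one yields to 2 to 5 N on its strip and stays at any angle it is left at (stiff pivot). Pressing the nose moves no lid.
- strip_b (a point): Centre of lid b's press strip (dark, ribbed, 32 x 76 mm), on the lid's top face on the tail (far) side, 36 mm from the pivot. Turns with the lid: x from nose to tail, y along the pivot. Lid: 130 x 92 x 6 mm, tail 55 mm long; pivot along y at x = 10, z = 97 mm of the box frame. Below the tail of the unlocked lid the well is free down to 35 mm above the bench.
- nose_b (a point): Middle of lid b's nose edge (towards the robot), on the top face, 75 mm from the pivot; the lid is 6 mm thick below it. Turns with the lid. Once the nose is up, its underside and edge can be pushed up and away from the robot, along its arc about the pivot, until the lid is upright. The tap below stays under 80 mm above the bench.
- lid_c (a joint): Tilt of lid c, third from the left: 0 shut, 1.57 rad upright, stop at 1.9; grows as the tail sinks and the nose rises. A locked lid gives about 1 mm. The unlocked one yields to 2 to 5 N on its strip and stays at any angle it is left at (stiff pivot). Pressing the nose moves no lid.
- strip_c (a point): Centre of lid c's press strip (dark, ribbed, 32 x 76 mm), on the lid's top face on the tail (far) side, 36 mm from the pivot. Turns with the lid: x from nose to tail, y along the pivot. Lid: 130 x 92 x 6 mm, tail 55 mm long; pivot along y at x = 10, z = 97 mm of the box frame. Below the tail of the unlocked lid the well is free down to 35 mm above the bench.
- nose_c (a point): Middle of lid c's nose edge (towards the robot), on the top face, 75 mm from the pivot; the lid is 6 mm thick below it. Turns with the lid. Once the nose is up, its underside and edge can be pushed up and away from the robot, along its arc about the pivot, until the lid is upright. The tap below stays under 80 mm above the bench.
- lid_d (a joint): Tilt of lid d, the rightmost (-y end): 0 shut, 1.57 rad upright, stop at 1.9; grows as the tail sinks and the nose rises. A locked lid gives about 1 mm. The unlocked one yields to 2 to 5 N on its strip and stays at any angle it is left at (stiff pivot). Pressing the nose moves no lid.
- strip_d (a point): Centre of lid d's press strip (dark, ribbed, 32 x 76 mm), on the lid's top face on the tail (far) side, 36 mm from the pivot. Turns with the lid: x from nose to tail, y along the pivot. Lid: 130 x 92 x 6 mm, tail 55 mm long; pivot along y at x = 10, z = 97 mm of the box frame. Below the tail of the unlocked lid the well is free down to 35 mm above the bench.
- nose_d (a point): Middle of lid d's nose edge (towards the robot), on the top face, 75 mm from the pivot; the lid is 6 mm thick below it. Turns with the lid. Once the nose is up, its underside and edge can be pushed up and away from the robot, along its arc about the pivot, until the lid is upright. The tap below stays under 80 mm above the bench.
- vial_jar: Small amber glass jar with white cap, 28 mm across, 45 mm high, standing on the flat top at the box's +y end. Origin: centre of its underside. A bystander.
- septa_tin: Small aluminium tin, 36 mm across, 30 mm high, standing on the flat top at the box's -y end. Origin: centre of its underside. A bystander.
- screwdriver: Green-handled screwdriver, 200 mm long, lying on the bench in front of the box, towards the robot. Origin: middle of its length, at its underside. A bystander.
- spanner: Steel spanner, 150 mm long, lying on the bench in front of the box, towards the robot. Origin: middle of its length, at its underside. A bystander.
- solvent_bottle: Amber bottle with blue cap, 72 mm across, 160 mm high, standing on the bench to the right of the box (-y). Origin: centre of its underside. A bystander.
- beaker: Glass beaker, 68 mm across, 85 mm high, standing on the bench to the left of the box (+y). Origin: centre of its underside. A bystander.
- vial_rack: White rack of capped vials, 90 x 140 mm, 48 mm high, on the bench beyond the beaker. Origin: centre of its underside. A bystander.

How it is judged:
On the way, in this order (a step that is already met when the one before it is completed fails the run):
1. the unlocked lid is made to rock by pressing its strip (value of joint any of lid_a, lid_b, lid_c, lid_d above 0.12 rad), for 0.05 s.
2. that lid is pushed over until it is upright (value of joint any of lid_a, lid_b, lid_c, lid_d above 1.35 rad), for 0.2 s.
At the end, for the whole second after the job is handed in: One lid stands open by itself, tilted at least 1.35 rad (77 degrees) and at rest; the other three are shut (under 0.06 rad). No bystander has moved more than 20 mm or tipped, and the box was never pressed harder than 80 N (((value of joint lid_a above 1.35 rad and velocity of joint lid_a between -0.1 and 0.1 rad/s and value of joint each of lid_b, lid_c, lid_d below 0.06 rad) or (value of joint lid_b above 1.35 rad and velocity of joint lid_b between -0.1 and 0.1 rad/s and value of joint each of lid_a, lid_c, lid_d below 0.06 rad) or (value of joint lid_c above 1.35 rad and velocity of joint lid_c between -0.1 and 0.1 rad/s and value of joint each of lid_a, lid_b, lid_d below 0.06 rad) or (value of joint lid_d above 1.35 rad and velocity of joint lid_d between -0.1 and 0.1 rad/s and value of joint each of lid_a, lid_b, lid_c below 0.06 rad))); the robot touches nothing.
It fails at once if a thing standing on the box or the bench is lifted, knocked or shifted by more than 20 mm (distance of any of vial_jar, septa_tin, screwdriver, spanner, solvent_bottle, beaker, vial_rack from where it was at the start of the episode above 0.02 m).
It fails at once if a standing thing is tipped (angle between any of vial_jar, septa_tin, solvent_bottle, beaker, vial_rack's own z axis and vertical above 0.5 rad).
It fails at once if the box or a lid is pressed or struck hard (over 80 N) (contact force between any of the fingers, the arm and console above 80 N).
It also fails if it takes over 58 s, if anything falls off the work surface, if the arm or the gripper's body presses on something with over 40 N, if the wrist force passes 120 N, or if a joint passes its speed limit or range.

ROBOT

A 7-joint arm with a two-finger parallel gripper is mounted at the origin on the work surface. World frame = base frame: x ahead of the robot, y to its left, z up, the work surface at z = 0. Lengths are in m, angles in rad, forces in N, time in s.
With the tool pointing down it reaches from about 0.35 to 0.9 m from the base axis. Payload 19.9 kg.
Tool frame: the origin (TCP) lies at the very end of the fingers, on their centre line; the grasp point (between the pads) lies 19 mm behind it; z points along the fingers, y is the line along which they close (so a half turn about z gives the same grasp; the last joint's range is limited). The gripper opens to 85 mm and grips with 20 to 120 N. Pads are 22 mm wide; open, the fingers measure 114 mm over their backs; the gripper's body (76 mm by 85 mm) begins 54 mm behind the grasp point. The pads swing forward as they close: fully open they stand 13 mm farther back than shut.
Start: joints at [-1.153, 0.417, -0.01, 1.614, 0.005, 1.111, -0.053], TCP at [0.277, 0.56, 0.231] pointing down, gripper open.
Joint ranges: [-2.81, 2.81], [-0.39, 2.02], [-1.27, 1.25], [0.06, 2.57], [-1.19, 4.33], [0.19, 2], [-2.82, 2.82]. Speed limits (rad/s): [1.89, 1.89, 2.39, 2.39, 3.01, 3.01, 3.01].

INTERFACE

Orientations are given as a rotation vector (axis times angle).
In Python, from station import env gives the robot as it stands. Calls block until the motion is done:
- env.move_pose(position, orientation): joint-space move of the TCP to a pose.
- env.move_straight(position, feed=0.15, orientation=None, guard=None): straight line of the TCP; orientation=None keeps the orientation; feed is the mean speed in m/s. With guard (N) it stops when the force on the tool has changed by that much, and returns True; else False.
- env.set_joints(angles): joint-space move.
- env.gripper_to(opening): opening from 0.0 (shut) to 1.0 (fully open); the grip force is fixed at half the most; returns when the fingers have stopped.
- env.hold(seconds).
- env.ik(position, orientation): joint angles nearest the present ones, or None.
- env.state(): the state.
- env.get_image(name): name is "scene" or "side" or "wrist"; returns the picture (420x560x3 uint8, blue, green, red); there is no depth.
- env.camera_model(name): a dict with "fov_y" (degrees; the focal length in pixels is half the picture's height over the tangent of half this angle, whatever the lens; pixels are square), "cx", "cy" (the principal point, pixels), "origin" and "rotation" of the camera in the world. Camera axes: x right, y down, z forward; pixel columns grow to the right and rows downward; lengths in m; the calibration is good to about 2 mm. A picture is of the moment at which its call begins: read the wrist's pose just before it. camera_model takes no time and is no camera call; for the wrist camera it gives the pose at the moment of the call.
A pose or a line that the arm cannot do raises env.Unreachable and nothing moves.
- env.job_done(): hands the job in; it is judged then, once.
The state is a dict: "time_s": time; "qpos": joint angles; "dq": joint speeds; "effort": joint torques, N m; "ee_pos": TCP position; "ee_rot": TCP orientation; "contact_force": force on the tool from outside, world axes, zero at the start; "torque": the same for the moment, N m; "gripper_width": opening from 0.0 (shut) to 1.0 (fully open); "finger_force": force on a finger pad.
Only numpy, scipy, OpenCV 4.12 (cv2) and the standard library are available. Lean on these libraries where they do the work, as an engineer would, in place of code of your own. Each camera call takes 0.05 s, during which the arm holds its last target. There are 200 camera calls.

## Working session

There is one attempt and no reset: what is moved stays moved. The work goes in short steps, each a Python script; the robot and the scene stay as the last script left them, time stands still between calls to the robot, and variables do not carry over. Pictures are saved under pics/ and viewed, at most 10 in all, crops included, and the job is handed in when it is done.

```bash
mkdir -p pics; ls
python3 - <<'E'
from station import env
import cv2
for n in("scene","side"):
    cv2.imwrite(f"pics/{n}0.png",env.get_image(n)); print(n,env.camera_model(n))
s=env.state();print(s["time_s"],s["ee_pos"],s["ee_rot"],s["contact_force"])
E
```

```text
pics
scene {'fov_y': 50.30420870784882, 'cx': 279.5222305809555, 'cy': 207.51822180733194, 'origin': array([1.37038774, 0.48764741, 0.96072156]), 'rotation': array([-1.30821332, -2.18501569,  1.00440959])}
side {'fov_y': 42.19361245829998, 'cx': 278.37948280330454, 'cy': 205.23054997115483, 'origin': array([-0.34070972, -0.80452007,  1.11003191]), 'rotation': array([-2.13342456,  0.94725336, -0.40622677])}
0.1 [0.27663247 0.56010604 0.23075394] [-7.14201346e-01 -3.05917502e+00  1.63938247e-03] [-0.59183163  0.13699009 -0.13777557]
```

View pics/scene0.png

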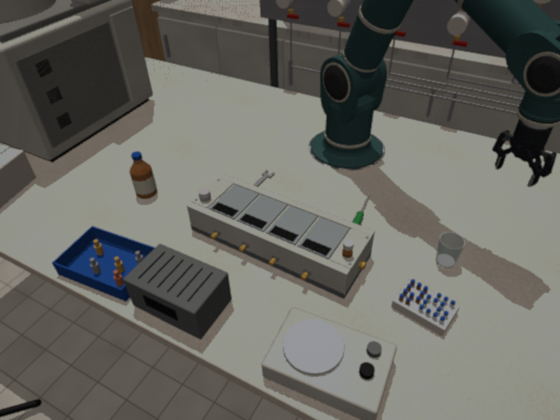

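View pics/side0.png

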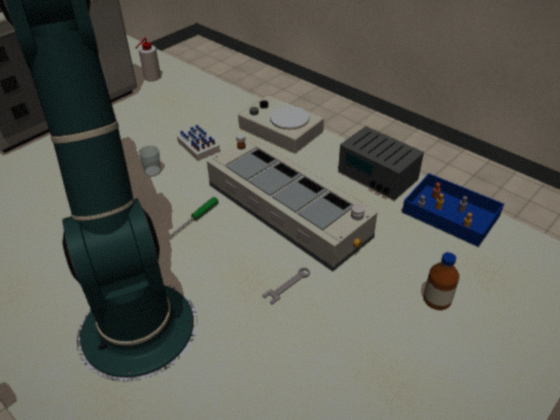

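The scene view shows the strips at about (226,210), (253,221), (284,233) and (319,246), which are d to a. In the side view they are at about (263,156), (287,170), (311,185) and (339,202), which are a to d. I'll triangulate the strip centroids.

```bash
cat > h.py <<'E'
import numpy as np, cv2
from scipy.spatial.transform import Rotation as R
def ray(m,uv):
    f=210/np.tan(np.radians(m["fov_y"])/2)
    d=R.from_rotvec(m["rotation"]).apply([(uv[0]-m["cx"])/f,(uv[1]-m["cy"])/f,1])
    return np.array(m["origin"]),d/np.linalg.norm(d)
def tri(m1,p1,m2,p2):
    (o1,d1),(o2,d2)=ray(m1,p1),ray(m2,p2)
    s=np.linalg.lstsq(np.c_[d1,-d2],o2-o1,rcond=None)[0]
    a,b=o1+s[0]*d1,o2+s[1]*d2
    return (a+b)/2,np.linalg.norm(a-b)
def plane(m,p,z):
    o,d=ray(m,p); return o+d*(z-o[2])/d[2]
E
python3 - <<'E'
from h import *
from station import env
seeds={"scene":[(319,246),(284,233),(253,221),(226,210)],"side":[(263,156),(287,170),(311,185),(339,202)]}
C={}
for n in seeds:
    im=cv2.imread(f"pics/{n}0.png"); g=cv2.cvtColor(im,cv2.COLOR_BGR2GRAY)
    m=(g<45).astype(np.uint8)
    k,l,st,c=cv2.connectedComponentsWithStats(m)
    C[n]=[]
    for s in seeds[n]:
        i=min((i for i in range(1,k) if 40<st[i,4]<1500),key=lambda i:np.hypot(*(c[i]-s)))
        C[n].append(c[i]);print(n,s,g[s[1],s[0]],c[i],st[i])
    x,y=(180,160) if n=="scene" else (195,125)
    cv2.imwrite(f"pics/{n}c.png",cv2.resize(im[y:y+135,x:x+200],None,fx=4,fy=4,interpolation=cv2.INTER_CUBIC))
for a,b in zip(C["scene"],C["side"]): print(tri(env.camera_model("scene"),a,env.camera_model("side"),b))
E
```

```text
scene (319, 246) 17 [315.93229167 246.671875  ] [303 239  27  16 192]
scene (284, 233) 19 [283.5755814  233.26744186] [271 226  26  15 172]
scene (253, 221) 18 [253.37419355 220.81290323] [241 215  25  13 155]
scene (226, 210) 15 [224.96376812 209.05797101] [213 203  24  13 138]
side (263, 156) 14 [262.74045802 155.86259542] [252 150  22  13 131]
side (287, 170) 9 [285.57931034 169.77241379] [275 163  22  14 145]
side (311, 185) 11 [310.33540373 184.70186335] [299 178  24  15 161]
side (339, 202) 10 [336.60893855 200.60335196] [324 193  26  16 179]
(array([0.61943887, 0.16103728, 0.10197517]), np.float64(0.0025124297618458915))
(array([0.61440157, 0.06142292, 0.10179905]), np.float64(0.002465854852030302))
(array([ 0.60972328, -0.03849801,  0.10135036]), np.float64(0.0036596164553310026))
(array([ 0.60480663, -0.13838685,  0.10119018]), np.float64(0.003977477380858387))
```

View pics/scenec.png

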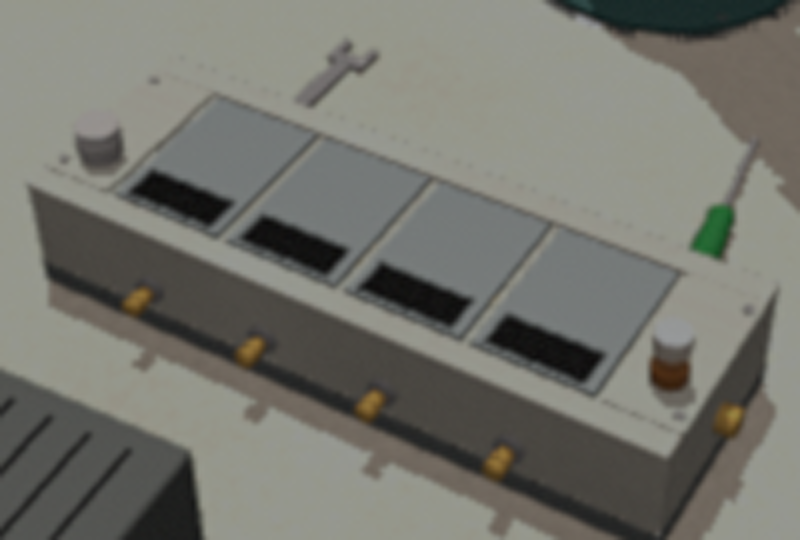

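View pics/sidec.png

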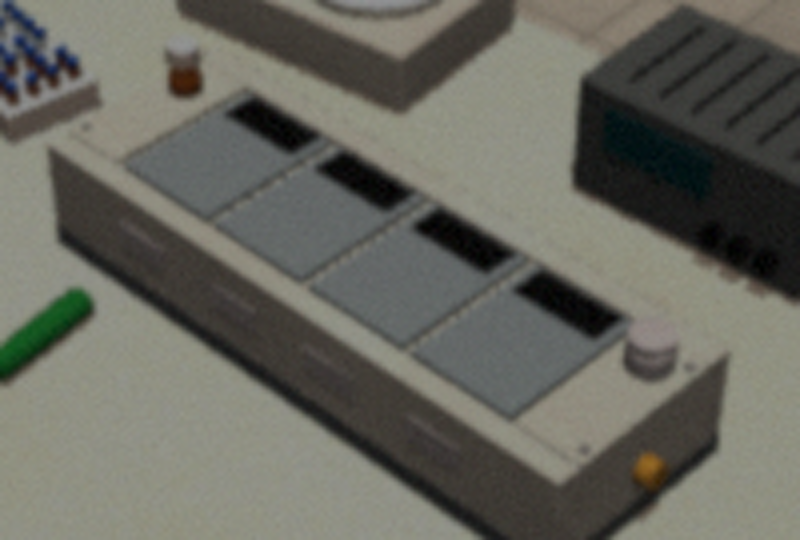

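The strips come out 100 mm apart, with z near 0.1015 and a box yaw of -0.049, which all agrees with the text. Next I press each lid in turn.

```bash
cat >> h.py <<'E'
BX=np.array([.9988,-.0488,0]);BY=np.array([.0488,.9988,0]);C0=np.array([.5662,.0136,0])
def W(x,y,z): return C0+BX*x+BY*y+np.array([0,0,z])
PHI=np.pi/2-.0488/2
DOWN=np.pi*np.array([np.cos(PHI),np.sin(PHI),0])
LY=dict(a=.150,b=.050,c=-.050,d=-.150)
E
python3 - <<'E'
from h import *
from station import env
env.gripper_to(0)
env.move_pose(W(.046,.14,.17),DOWN)
s=env.state();print(s["time_s"],s["ee_pos"],W(.046,.14,.17))
for k in "abcd":
    y=LY[k]-(.01 if k=="a" else 0)
    env.move_straight(W(.046,y,.125),feed=.15)
    f0=env.state()["contact_force"]
    hit=env.move_straight(W(.046,y,.090),feed=.025,guard=9)
    s=env.state();print(k,hit,s["time_s"],s["ee_pos"],s["contact_force"]-f0)
    if not hit: break
    env.move_straight(W(.046,y,.125),feed=.15)
cv2.imwrite("pics/s1.png",cv2.resize(env.get_image("side")[100:300,150:430],None,fx=2.5,fy=2.5))
E
```

```text
2.8083 [0.618715   0.15241653 0.17007247] [0.6189768 0.1511872 0.17     ]
a True 4.225 [0.61892646 0.15115052 0.09970698] [-2.84271349  1.03332423  8.62022108]
b True 6.2667 [0.61452591 0.06126082 0.09972416] [-3.48354379 -0.73702062  9.76513544]
c True 8.375 [ 0.60965063 -0.03861217  0.09973417] [-0.9723467  -0.12678423  7.87745131]
d False 11.0667 [ 0.60489233 -0.13847501  0.09010037] [-0.80230633  0.97264116 -0.24994717]
```

View pics/s1.png

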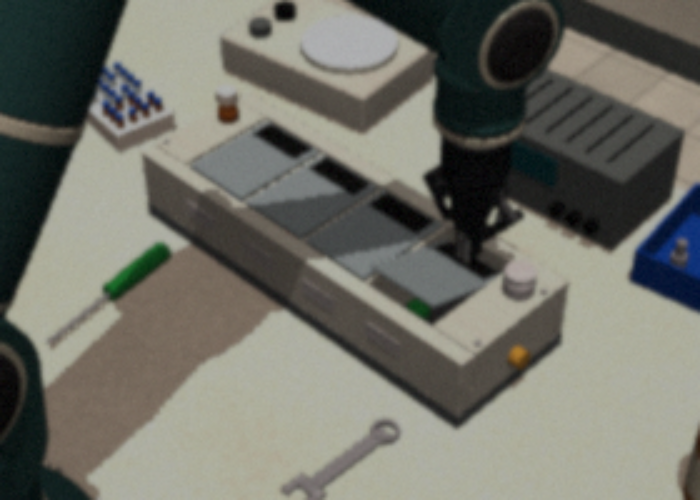

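Lid d rocks; the other three stopped at their surface. In the picture its nose is up and its tail down, with the tin nearby at about (520,277). I'll press deeper, keeping off the tin, then look.

Run:
```python
from h import *
from station import env
y=-.135
env.move_straight(W(.046,y,.094),feed=.1)
h=env.move_straight(W(.046,y,.063),feed=.05,guard=25)
s=env.state();print(h,s["time_s"],s["ee_pos"],s["contact_force"])
env.move_straight(W(.048,y,.16),feed=.15)
env.move_straight(W(.048,y,.25),feed=.25)
env.move_straight(W(-.12,y,.25),feed=.25)
print(env.state()["time_s"])
cv2.imwrite("pics/s2.png",cv2.resize(env.get_image("side")[120:300,230:430],None,fx=3.3,fy=3.3,interpolation=cv2.INTER_CUBIC))
```

```text
False 12.1917 [ 0.60555465 -0.12352892  0.06301327] [-0.35561768 -0.35051139  0.48593218]
14.325
```

View pics/s2.png

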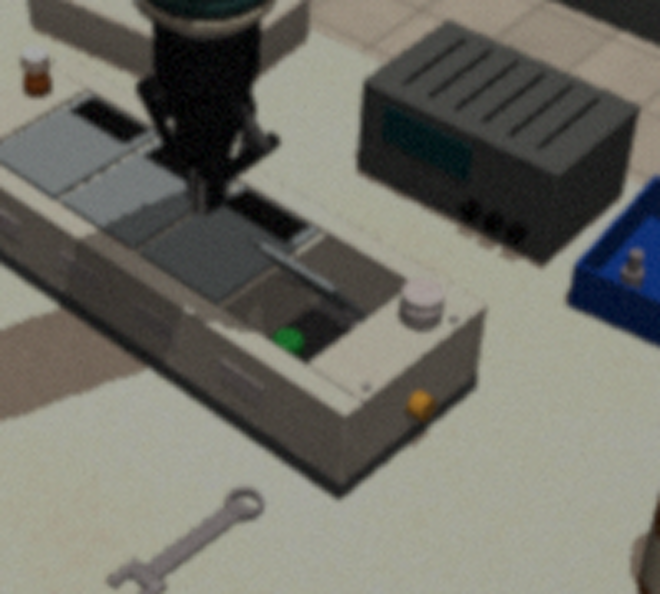

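Lid d stands at roughly 0.9 rad, with its nose edge running from about (263,243) to (360,318), and the tin has not moved. Now I push it from the robot side.

Run:
```python
from h import *
from station import env
y=-.148
env.move_straight(W(-.085,y,.25),feed=.2)
env.move_straight(W(-.085,y,.138),feed=.15)
env.move_straight(W(-.04,y,.140),feed=.08,guard=25)
for x in(-.02,-.01,-.003):
    h=env.move_straight(W(x,y,.145),feed=.05,guard=25)
    s=env.state();print(h,s["time_s"],s["ee_pos"],s["contact_force"])
    if h: break
env.hold(.3)
env.move_straight(W(-.085,y,.145),feed=.15)
env.move_straight(W(-.12,y,.27),feed=.2)
env.move_straight(W(-.12,.1,.27),feed=.25)
print(env.state()["time_s"])
a=env.get_image("side")[120:300,230:430];b=env.get_image("scene")[120:300,150:350]
cv2.imwrite("pics/s3.png",cv2.resize(np.hstack([a,b]),None,fx=2,fy=2,interpolation=cv2.INTER_CUBIC))
```

```text
False 16.8833 [ 0.53902776 -0.13322407  0.14486083] [-0.10141151 -0.16098847  0.20357315]
False 17.2333 [ 0.54919714 -0.13373046  0.14487832] [-0.6078875   0.38724674 -0.36079599]
False 17.525 [ 0.55624337 -0.13406012  0.1449365 ] [-0.563334   -0.49352756  0.48767992]
20.4667
```

View pics/s3.png

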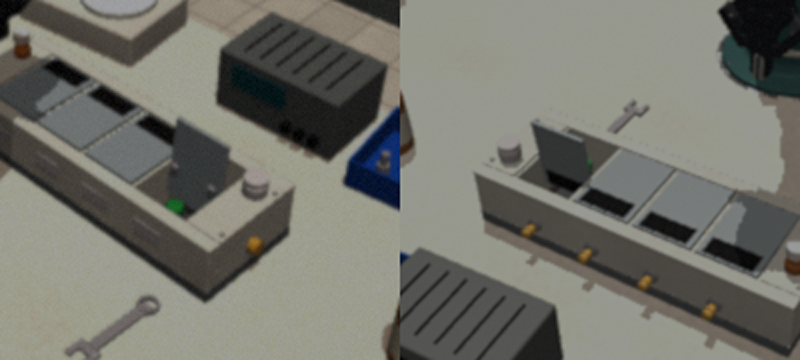

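The lid looks upright in both views. I'll check its angle by triangulating the nose corners: side (320,180) and (344,196), scene (244,198) and (217.5,180.5).

Run:
```python
from h import *
from station import env
A,B=env.camera_model("scene"),env.camera_model("side")
for p,q in(((244,198),(320,180)),((217.5,180.5),(344,196))):
    P,e=tri(A,p,B,q);d=P-C0;x=d@BX;print(x,d@BY,P[2],e,"tilt",np.arctan2(P[2]-.097,.010-x))
```

```text
0.029423069272952337 -0.09412881221121076 0.15400323451119585 0.012257569256829838 tilt 1.8991946584618078
0.013218819624077647 -0.19590720133782352 0.1661644007328814 0.00855210870510025 tilt 1.6173014476389773
```

Run:
```python
from h import *
from station import env
a=env.get_image("side")[165:245,290:365];b=env.get_image("scene")[165:245,200:275]
cv2.imwrite("pics/s4.png",cv2.resize(np.hstack([a,b]),None,fx=5,fy=5,interpolation=cv2.INTER_CUBIC))
A,B=env.camera_model("scene"),env.camera_model("side")
for n,m in(("side",B),("scene",A)):
    f=210/np.tan(np.radians(m["fov_y"])/2)
    for t in(1.3,1.5,1.6,1.7):
        out=[]
        for y in(-.104,-.196):
            P=W(.010-.075*np.cos(t)+.003*np.sin(t),y,.097+.075*np.sin(t)+.003*np.cos(t))
            c=R.from_rotvec(m["rotation"]).inv().apply(P-m["origin"]); out.append((f*c[:2]/c[2]+[m["cx"],m["cy"]]).round(1))
        o=np.array([290,165]) if n=="side" else np.array([200,165])
        print(n,t,[((p-o)*5+([375,0] if n=="scene" else 0)).round() for p in out])
```

```text
side 1.3 [array([108.,  90.]), array([237., 168.])]
side 1.5 [array([127.,  75.]), array([256., 152.])]
side 1.6 [array([136.,  68.]), array([265., 145.])]
side 1.7 [array([145.,  63.]), array([274., 140.])]
scene 1.3 [array([605., 103.]), array([476.,  54.])]
scene 1.5 [array([590., 115.]), array([460.,  65.])]
scene 1.6 [array([582., 122.]), array([452.,  72.])]
scene 1.7 [array([574., 130.]), array([444.,  80.])]
```

View pics/s4.png

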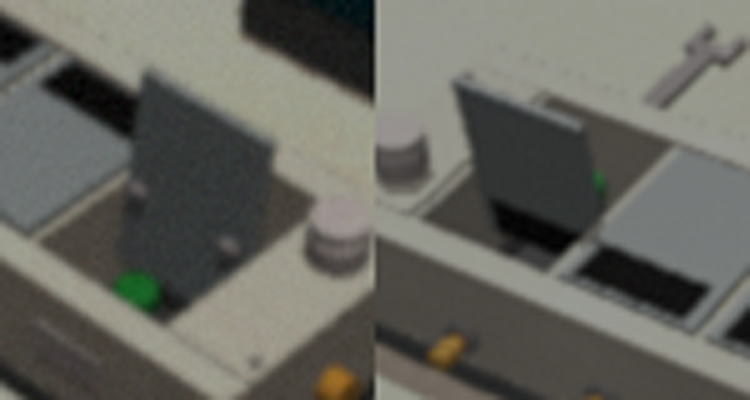

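The nose corners at side (148,66)/(273,140) and scene (580,128)/(457,82) match a tilt of about 1.65 rad. The other lids are shut and the tin has not moved.

```bash
python3 -c "
from station import env
print(env.job_done())"
```

```text
the job is handed in; nothing more can be done
None
```

Lid d was the unlocked one; it now stands upright by itself at about 1.65 rad with the other three lids shut, and I saw nothing else moved in the pictures I checked; the job is handed in, but no verdict was returned.

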